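# Wipe the tilted mould bed and shut its stop bar

## Robot

A 7-joint arm with a two-finger parallel gripper is mounted at the origin on a cart in front of the work surface, level with it; the furniture and walls round the work are solid. World frame = base frame: x ahead of the robot, y to its left, z up, the work surface at z = 0. Lengths are in mm, angles in rad, forces in N, time in s.
With the tool pointing down it reaches from about 425 to 875 mm from the base axis. Payload 8.4 kg.
Tool frame: the origin (TCP) lies midway between the tips of the shut fingers; the grasp point (between the pads) lies 19 mm behind it (r.grip_depth is the distance from the TCP to the grasp point, in mm); z points along the fingers, y is the line along which they close (so a half turn about z gives the same grasp; the last joint's range is limited). The gripper opens to 87 mm and grips with 3 to 60 N. Pads are 19 mm wide; open, the fingers measure 117 mm over their backs; the gripper's body (75 mm by 190 mm) begins 51 mm behind the grasp point.
Start: joints at [-1.23, 0.333, 0.04, 1.465, -0.013, 1.343, -0.059], TCP at [276.74, 588.114, 222.546] pointing down, gripper open.
Joint ranges: [-2.58, 2.58], [-0.38, 2.09], [-1.3, 1.39], [0.25, 2.4], [-1.5, 4.64], [0.08, 2.09], [-2.65, 2.65]. Speed limits (rad/s): [2.22, 2.22, 2.79, 2.79, 3.14, 3.14, 3.14].

## Interface

Orientations are given as [roll, pitch, yaw] about the fixed x, y, z axes, in that order (R = Rz(yaw) Ry(pitch) Rx(roll)).
In Python, from station import r, viewer, ticket gives the robot as it stands (r), with the cameras (viewer) and the job (ticket).
- The arm moves only by the shell command python3 shift.py 'ROWS' [OPENING]. ROWS is a JSON list of rows, 1 to 8 of them, each of 6 numbers: dx, dy, dz in mm, then a rotation vector rx, ry, rz in rad; each row is the pose to reach, as a shift and turn from the pose commanded when the command began, along the tool's axes at that moment; what a row does not reach only later rows make up. A row lasts 1/8 s, in which the tool goes at most 62.5 mm and 0.188 rad, less where a joint would pass 70% of its speed; a pose out of reach is approached as far as the arm can. OPENING is the finger opening in mm, set as the command begins (- or left out keeps the last). The fingers move at their own pace and stop on an object; the grip force is fixed at half the most. Time passes only in rows, so rows that do not move let the fingers close. It prints the time, the measured TCP pose, the force, the opening and the grip force at its end.
- r.read_state(): the state, without advancing time (a new reading comes with each control period).
- viewer.snapshot(name): name is "scene" or "top" or "wrist"; returns the picture (384x512x3 uint8, red, green, blue); there is no depth.
- viewer.camera_params(name): a dict with "vfov" (degrees; the focal length in pixels is half the picture's height over the tangent of half this angle, whatever the lens; pixels are square), "cx", "cy" (the principal point, pixels), "distortion" ([k1, k2, p1, p2, k3] as OpenCV has them; the pictures are not rectified), "R" (3x3) and "t" (3): a world point X has camera coordinates R X + t. Camera axes: x right, y down, z forward; pixel columns grow to the right and rows downward; lengths in mm; the calibration is good to about 2 mm. A picture is of the moment at which its call begins: read the wrist's pose just before it. camera_params takes no time and is no camera call; for the wrist camera it gives the pose at the moment of the call.
- ticket.hand_in(): hands the job in; it is judged then, once.
The state is a dict: "time": time; "q": joint angles; "joint_velocities": joint speeds; "joint_efforts": joint torques, N m; "tool_pos": TCP position; "tcp_rot": TCP orientation; "wrist_force": force on the tool from outside, world axes, zero at the start; "torque": the same for the moment, N m; "width": finger opening in mm; "grip_force": force on a finger pad.
Only numpy, scipy, OpenCV 4.12 (cv2) and the standard library are available. Lean on these libraries where they do the work, as an engineer would, in place of code of your own. Each camera call takes 0.05 s, during which the arm holds its last target. There are 200 camera calls.

## Task

Take the scraper block by its grip and, holding its sole flat on the sloping mould bed, wipe all four plaster chips down the slope into the green trough at its foot, without touching the chips with the fingers. Put the scraper back standing on its sole on the cork pad, and swing the red stop bar over until it lies in its catch across the bed. Leave the jar, the tape and the paint tin where they are.

Things in the scene. Friction and masses are not known exactly. Their poses are not given: they have to be found in the camera images.
- bed: fixed sloping mould bed: dark steel plate, 210 mm long up the slope, 184 mm wide, rising away from the robot at 25 degrees to the level; place and heading vary. Origin: middle of the lower (near) edge of its face, 60 mm above the bench; x up the slope along the face, y left along the lower edge, z square out of the face. Chips start between x = 35 and 130 mm; the face above x = 140 mm is bare
- rails (a point): point on the bed's face midway between its two aluminium side rails (bed x = 105, y = 0, z = 0 mm). The rails are 12 mm high, run up the slope from bed x = 0 to 210 mm, and are 128 mm apart inside (y = -64 to +64 mm). Outside them, at y = +81 (hinge ears) and -81 mm (catch fork), 32 mm high steel ears stand at the lower end, bed x = -2 to 30 mm
- trough (a point): centre of the inner floor of the open green sheet-metal chip trough, 5 mm above the bench, fixed under the lower edge of the bed: 112 mm (away from the robot) x 192 mm inside; it reaches 86 mm out in front of the bed's lower edge and 22 mm back under it, measured level. Front and side walls reach 30 mm above the bench
- scraper: loose scraper block, 0.2 kg or so: a blue sole block 40 x 110 x 18 mm with a fixed brown wooden grip standing square on the middle of it, 30 x 62 mm and reaching to 85 mm above the sole. Origin: centre of the sole's underside; x along the 40 mm width, y along the 110 mm length, z up the grip. It starts standing on its sole on the cork pad
- pad: fixed cork pad, flat on the bench, 100 x 160 x 4 mm; origin: centre of its underside; x along the 100 mm, y along the 160 mm
- bar (a joint): angle of the red stop bar on its hinge, rad: 0 = shut, lying in its catch fork across the lower end of the bed; 1.57 = upright; starts open, leaning to the left, at 1.65 to 2.05 (stop at 2.15). It swings in an upright plane square across the bed; the hinge is slightly stiff: the bar stays where it is left near the upright and drops shut by itself only below about 0.9
- bar_hinge (a point): the bar's hinge axis: it runs level through this point, in the heading of the bed (square to the bed's y axis), at bed x = 14, y = 81, z = 21 mm
- bar_tip (a point): centre of the black end cap of the red stop bar, 172 mm from the hinge axis; the bar is a round rod 13 mm thick (cap 16 mm), 182 mm long overall, 0.14 kg; open, its end stands up to 265 mm above the bench, between the bed and the cork pad: carry things over it
- jar: bystander: glass jar with green lid, 69 mm across and 84 mm high, on the bench; origin: centre of its underside
- tape: bystander: roll of masking tape lying flat, 104 mm across, 25 mm high; origin: centre of its underside
- tin: bystander: small paint tin, 78 mm across and 77 mm high, on the bench to the right of the bed; origin: centre of its underside. Behind it, from about x = 0.53 m on and right of y = -0.32 m, a tall fixed mould stands on edge
- chip_1: plaster chip, pale off-white flat flake about 28 mm across and 11 to 12 mm thick, 12 g; starts lying flat on the sloping bed (friction holds it there); origin at its centre
- chip_2: plaster chip, pale off-white flat flake about 28 mm across and 11 to 12 mm thick, 12 g; starts lying flat on the sloping bed (friction holds it there); origin at its centre
- chip_3: plaster chip, pale off-white flat flake about 28 mm across and 11 to 12 mm thick, 12 g; starts lying flat on the sloping bed (friction holds it there); origin at its centre
- chip_4: plaster chip, pale off-white flat flake about 28 mm across and 11 to 12 mm thick, 12 g; starts lying flat on the sloping bed (friction holds it there); origin at its centre

How it is judged:
By the outcome, as a careful person would: the job done as asked, in the order asked, and still so for the second after the job is handed in, with the robot touching nothing.
It also fails if it takes over 72 s, if anything falls off the work surface, if the arm or the gripper's body presses on something with over 40 N, if the wrist force passes 120 N, or if a joint passes its speed limit or range.

## Working session

There is one attempt and no reset: what is moved stays moved. The work goes in short steps, Python scripts to look and compute and a shell command to move; the robot and the scene stay as the last step left them, time stands still between calls to the robot, and variables do not carry over. Pictures are saved under pics/ and viewed, at most 12 in all, crops included, and the job is handed in when it is done.

```bash
ls; mkdir -p pics
python3 - <<'E'
from station import r, viewer, ticket
import cv2,numpy as np
s=r.read_state();print(s['time'],s['tool_pos'],s['tcp_rot'],s['width'])
for n in ["scene","top"]:
    im=viewer.snapshot(n);cv2.imwrite(f"pics/{n}0.png",cv2.cvtColor(im,cv2.COLOR_RGB2BGR))
    p=viewer.camera_params(n);print(n,p)
E
```

```text
pics
shift.py
station.py
0.0 [276.59906715 587.66994509 221.63429493] [-3.13993376e+00  1.68580607e-04  2.70174306e+00] 87.19881042998398
scene {'vfov': 55.23266462766592, 'cx': 254.89641528149633, 'cy': 195.22048153141168, 'distortion': array([-0.11064087,  0.        ,  0.        ,  0.        ,  0.        ]), 'R': array([[ 0.87397237, -0.48562763,  0.01838737],
       [-0.22662773, -0.44074263, -0.86855386],
       [ 0.42989785,  0.75492499, -0.49525357]]), 't': array([-445.56532575,  210.7051252 ,  988.72481608])}
top {'vfov': 56.679502439509434, 'cx': 253.1702953842922, 'cy': 190.84277737688842, 'distortion': array([-0.01190639,  0.        ,  0.        ,  0.        ,  0.        ]), 'R': array([[-0.00724601, -0.99997254, -0.00155229],
       [-0.99936164,  0.00729587, -0.03497271],
       [ 0.03498308,  0.00129788, -0.99938706]]), 't': array([  23.12772647,  524.34602829, 1108.98923163])}
```

View pics/scene0.png

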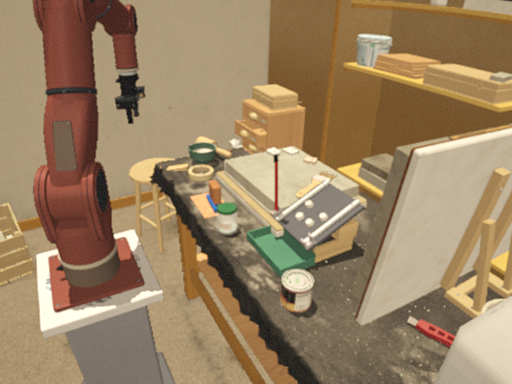

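View pics/top0.png

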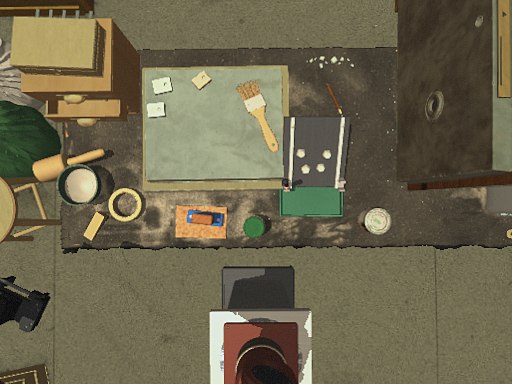

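The pictures show the bed at top px (283–350, 117–187) with four chips near (300–325, 153–170), the trough below it at (312, 202), and the scraper on the pad at (205, 217). The jar is at (255, 227), the tin at (377, 221) and the tape at (125, 204). In the scene view the bar is nearly upright at (277, 150–205).

```bash
cat > h.py <<'E'
from station import r, viewer, ticket
import cv2,numpy as np
from scipy.spatial.transform import Rotation as Ro
def K(p):
    f=192/np.tan(np.radians(p['vfov']/2)); return np.array([[f,0,p['cx']],[0,f,p['cy']],[0,0,1]])
def ray(p,uv):
    uv=np.array(uv,float).reshape(-1,1,2)
    n=cv2.undistortPoints(uv,K(p),np.array(p['distortion'])).reshape(-1,2)
    d=np.c_[n,np.ones(len(n))]@p['R']
    return -p['R'].T@p['t'], d/np.linalg.norm(d,axis=1)[:,None]
def plane(p,uv,z):
    c,d=ray(p,uv); return c+d*((z-c[2])/d[:,2])[:,None]
def proj(p,X):
    return cv2.projectPoints(np.array(X,float).reshape(-1,1,3),cv2.Rodrigues(p['R'])[0],p['t'],K(p),np.array(p['distortion']))[0].reshape(-1,2)
def mask(im,lo,hi):
    h=cv2.cvtColor(im,cv2.COLOR_RGB2HSV); return cv2.inRange(h,np.array(lo),np.array(hi))
def blobs(m,amin):
    cs=cv2.findContours(m,cv2.RETR_EXTERNAL,cv2.CHAIN_APPROX_NONE)[0]
    return sorted([c for c in cs if cv2.contourArea(c)>amin],key=cv2.contourArea,reverse=True)
def Rt():
    s=r.read_state(); return Ro.from_euler('xyz',s['tcp_rot']),np.array(s['tool_pos'])
def togo(pos,x,z):
    """shift+rotvec in tool axes to reach world TCP pos with tool x, z axes"""
    z=np.array(z,float);z/=np.linalg.norm(z);x=np.array(x,float);x-=z*(x@z);x/=np.linalg.norm(x)
    R,t=Rt();G=Ro.from_matrix(np.c_[x,np.cross(z,x),z])
    return np.round(R.inv().apply(np.array(pos)-t),1),np.round((R.inv()*G).as_rotvec(),4)
def save(im,n,s=1,box=None):
    if box: im=im[box[1]:box[3],box[0]:box[2]]
    cv2.imwrite('pics/'+n,cv2.cvtColor(cv2.resize(im,None,fx=s,fy=s,interpolation=cv2.INTER_CUBIC),cv2.COLOR_RGB2BGR))
E
python3 - <<'E'
from h import *
p=viewer.camera_params('top');im=cv2.cvtColor(cv2.imread('pics/top0.png'),cv2.COLOR_BGR2RGB)
print('blue');
for c in blobs(mask(im,(105,120,50),(125,255,255)),20): print(cv2.minAreaRect(c))
print('green')
for c in blobs(mask(im,(60,90,40),(90,255,255)),100): print(cv2.minAreaRect(c), plane(p,[cv2.minAreaRect(c)[0]],30))
print('pad')
for c in blobs(mask(im,(5,90,120),(20,255,255)),150): print(cv2.minAreaRect(c), plane(p,cv2.boxPoints(cv2.minAreaRect(c)),4).round())
print('scr',plane(p,[(205,217)],18), 'bed corners low',plane(p,[(284,186),(345,187)],60),'up',plane(p,[(288,117),(349,117)],150))
print(togo([540,180,300],[0,1,0],[0,0,-1]),togo([540,180,300],[0,-1,0],[0,0,-1]))
wp=viewer.camera_params('wrist');R,t=Rt();print(wp, R.inv().apply(-wp['R'].T@wp['t']-t), (wp['R']@R.as_matrix()).round(3))
E
```

```text
blue
((204.60000610351562, 217.7000274658203), (34.853759765625, 12.155403137207031), 7.125016689300537)
green
((310.5, 201.5), (29.0, 63.0), 90.0) [[ 489.64460994 -157.01954436   30.        ]]
((253.15203857421875, 225.59536743164062), (17.159196853637695, 20.246417999267578), 68.96248626708984) [[416.93616245  20.11667777  30.        ]]
pad
((66.0, 54.5), (73.0, 90.0), 90.0) [[1090.  767.    4.]
 [1086.  474.    4.]
 [ 847.  472.    4.]
 [ 851.  762.    4.]]
((200.33372497558594, 221.82183837890625), (51.65895462036133, 32.70470428466797), 1.9749339818954468) [[380. 269.   4.]
 [483. 266.   4.]
 [476. 103.   4.]
 [374. 107.   4.]]
((243.0, 353.5), (59.0, 38.0), 90.0) [[110. 113.   4.]
 [109.  -5.   4.]
 [-73.  -4.   4.]
 [-72. 114.   4.]]
((81.5, 107.5), (17.0, 75.0), 90.0) [[824. 687.   4.]
 [821. 446.   4.]
 [767. 445.   4.]
 [769. 686.   4.]]
((48.750003814697266, 167.75001525878906), (20.871028900146484, 32.57145690917969), 71.56504821777344) [[619. 729.   4.]
 [651. 630.   4.]
 [587. 608.   4.]
 [555. 707.   4.]]
((503.5, 38.0), (76.0, 11.0), 90.0) [[1138. -779.    4.]
 [1138.
[... 609 characters left out ...]
[ 722.15127179 -247.60101236  150.        ]]
(array([-412. , -256.9,  -77.8]), array([-1.200e-03,  9.000e-04,  1.131e+00])) (array([-412. , -256.9,  -77.8]), array([-1.0000e-03, -1.4000e-03, -2.0106e+00]))
{'vfov': 61.505416468342766, 'cx': 257.06063078546225, 'cy': 185.9071416583091, 'distortion': array([-0.07581503,  0.        ,  0.        ,  0.        ,  0.        ]), 'R': array([[ 0.42525376,  0.90507348, -0.00110971],
       [ 0.87548915, -0.41104185,  0.25409318],
       [ 0.22951686, -0.10902562, -0.96717911]]), 't': array([-649.6422581 ,  -31.03121381,  389.29631544])} [  69.29250573    0.20927246 -161.91436178] [[ 0.001  1.    -0.   ]
 [-0.967  0.001 -0.254]
 [-0.254  0.     0.967]]
```

Run:
```python
from h import *
im=cv2.cvtColor(cv2.imread('pics/top0.png'),cv2.COLOR_BGR2RGB)
save(im,'topc.png',3.5,(165,100,395,250))
```

```text
(no output)
```

View pics/topc.png

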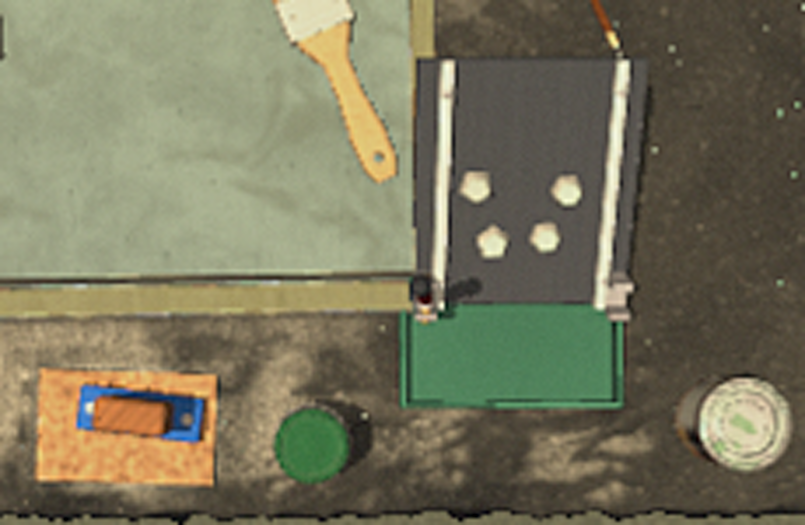

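The crop shows the scraper (blue) on the pad at crop px (140, 412). The bar is seen end-on at (425, 297), the chips are around (475–570, 185–242), and the catch is at (620, 295). I'll move over the scraper for a wrist view.

```bash
python3 shift.py '[[-320,-289,-38,0,0,1.131],[-320,-289,-38,0,0,1.131],[-320,-289,-38,0,0,1.131],[-320,-289,-38,0,0,1.131],[-320,-289,-38,0,0,1.131],[-320,-289,-38,0,0,1.131],[-320,-289,-38,0,0,1.131],[-320,-289,-38,0,0,1.131]]' 87; python3 shift.py '[[0,0,0,0,0,0],[0,0,0,0,0,0]]'
python3 - <<'E'
from h import *
import pickle
s=r.read_state();print(s['time'],s['q'],s['tool_pos'],s['tcp_rot'])
p=viewer.camera_params('wrist');im=viewer.snapshot('wrist');save(im,'w1.png');pickle.dump(p,open('w1.pkl','wb'))
E
```

```text
time: 1.1
tool_pos: [445.0, 185.8, 261.1]
tcp_rot: [3.141, -0.0, 1.563]
wrist_force: [-0.6, 0.4, -0.3]
width: 87.0
grip_force: 0.0
time: 1.35
tool_pos: [442.5, 191.7, 260.2]
tcp_rot: [-3.141, 0.0, 1.573]
wrist_force: [-0.3, 0.2, 0.5]
width: 87.0
grip_force: 0.0
1.35 [-0.90650759 -0.04767584  0.39475259  1.81730358  0.01874797  1.36908705
 -0.51348307] [442.53512998 191.70579223 260.19127153] [-3.14095748e+00  3.99254641e-04  1.57324206e+00]
```

View pics/w1.png

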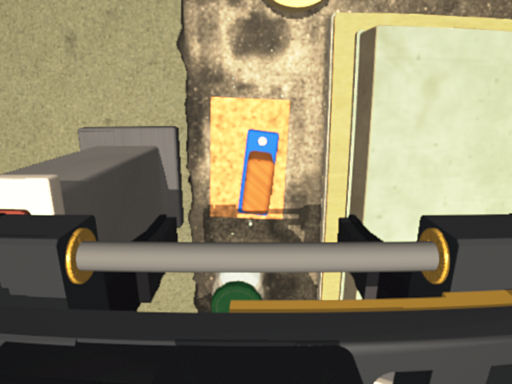

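The wrist view shows the scraper at about (260, 172), with the sole's far edge from (250, 130) to (278, 133) and the grip top near (262, 155). It is turned a few degrees on the pad.

Run:
```python
from h import *
import pickle
p=pickle.load(open('w1.pkl','rb'));im=cv2.cvtColor(cv2.imread('pics/w1.png'),cv2.COLOR_BGR2RGB)
b=mask(im,(100,120,40),(130,255,255));b[225:]=0
c=blobs(b,30);c=np.vstack(c[:3]);ap=cv2.approxPolyDP(cv2.convexHull(c),3,True).reshape(-1,2)
print('blue hull',np.c_[ap,plane(p,ap,22)].round(1).tolist())
hsv=cv2.cvtColor(im,cv2.COLOR_RGB2HSV);print(hsv[185,262],hsv[158,262],hsv[110,230])
for (lo,hi) in [((5,150,60),(14,255,255))]:
    m=mask(im,lo,hi);m[:120]=0;m[225:]=0;m[:,:225]=0;m[:,295:]=0
    for c in blobs(m,200)[:2]:
        a=cv2.approxPolyDP(cv2.convexHull(c),2.5,True).reshape(-1,2);print(cv2.minAreaRect(c),np.c_[a,plane(p,a,89)].round(1).tolist())
m=mask(im,(5,60,120),(22,160,255));m[225:]=0;m[:80]=0;m[:,:200]=0;m[:,300:]=0
c=blobs(m,500)[0];print('pad',np.c_[cv2.approxPolyDP(cv2.convexHull(c),4,True).reshape(-1,2),plane(p,cv2.approxPolyDP(cv2.convexHull(c),4,True).reshape(-1,2),4)].round(1).tolist())
save(im,'w1c.png',6,(205,90,300,225) and (205,115,300,215))
```

```text
blue hull [[276.0, 133.0, 465.7, 223.5, 22.0], [274.0, 161.0, 463.8, 188.5, 22.0], [239.0, 211.0, 419.0, 122.0, 22.0], [248.0, 132.0, 431.2, 224.6, 22.0]]
[ 14 178 247] [ 12 180 153] [ 25 122 255]
((263.9933776855469, 182.5995635986328), (39.445770263671875, 60.133174896240234), 3.814074993133545) [[252.0, 152.0, 437.2, 210.1, 89.0], [270.0, 156.0, 456.0, 206.0, 89.0], [281.0, 213.0, 468.8, 143.2, 89.0], [243.0, 209.0, 427.3, 147.6, 89.0]]
pad [[299.0, 80.0, 494.3, 287.7, 4.0], [297.0, 217.0, 497.7, 107.2, 4.0], [210.0, 216.0, 377.9, 108.3, 4.0], [200.0, 204.0, 364.8, 125.6, 4.0], [204.0, 87.0, 375.8, 279.0, 4.0], [223.0, 80.0, 399.8, 287.4, 4.0]]
```

View pics/w1c.png

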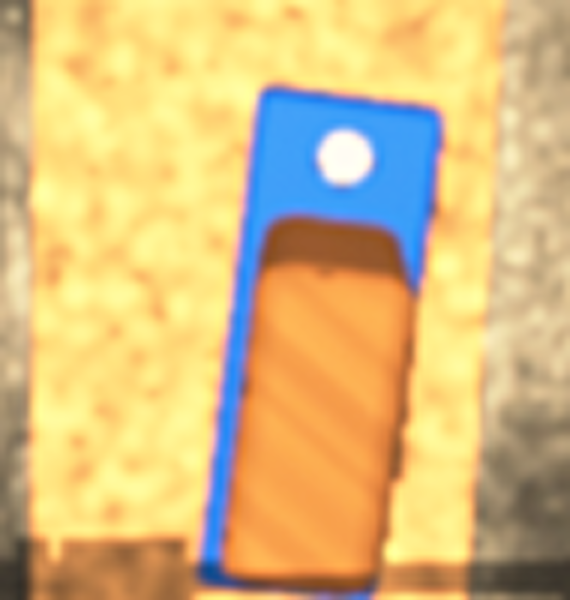

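The crop shows the grip's top face with corners at crop px (259, 268), (415, 274), (222, 573) and (380, 580). The sole's far corners are at (263, 88) and (441, 106), and its near-left corner is at (200, 578).

Run:
```python
from h import *
import pickle
p=pickle.load(open('w1.pkl','rb'))
f=lambda a:np.array(a)/6+[204.6,114.6]
g=plane(p,f([(259,268),(415,274),(222,573),(380,580)]),89);s=plane(p,f([(263,88),(441,106),(200,578)]),22)
print(g.round(1),g.mean(0));print(s.round(1),(s[1]+s[2])/2)
pd=plane(p,f([(32,0),(30,540),(500,50),(478,520)]),4);print('pad',pd.round(1))
def ang(d): return np.degrees(np.arctan2(-d[0],d[1]))
print('angles of y axis',ang(g[0]-g[2]),ang(g[1]-g[3]),ang(s[0]-s[2]))
```

```text
[[432.8 202.4  89. ]
 [460.  201.5  89. ]
 [425.8 146.4  89. ]
 [454.5 145.1  89. ]] [443.25061925 173.8460178   89.        ]
[[431.7 228.   22. ]
 [468.2 224.4  22. ]
 [417.6 122.1  22. ]] [442.92375509 173.24917913  22.        ]
pad [[382.3 245.    4. ]
 [377.9 124.8   4. ]
 [481.8 234.7   4. ]
 [479.5 129.9   4. ]]
angles of y axis -7.075012418444856 -5.5237374190780475 -7.603128991833989
```

Run:
```python
from h import *
a=np.radians(7);print(togo([443.1,173.6,44],[np.sin(a),np.cos(a),0],[0,0,-1]))
```

```text
(array([-17.9,   0.6, 216.2]), array([-0.0005,  0.0005,  0.1246]))
```

```bash
python3 shift.py '[[-18,0.6,40,0,0,0.1246],[-18,0.6,90,0,0,0.1246],[-18,0.6,140,0,0,0.1246],[-18,0.6,180,0,0,0.1246],[-18,0.6,205,0,0,0.1246],[-18,0.6,216,0,0,0.1246],[-18,0.6,216,0,0,0.1246]]' 87; python3 shift.py '[[0,0,0,0,0,0],[0,0,0,0,0,0],[0,0,0,0,0,0],[0,0,0,0,0,0],[0,0,0,0,0,0]]' 20
```

```text
time: 2.28
tool_pos: [443.5, 172.7, 44.4]
tcp_rot: [-3.141, 0.001, 1.447]
wrist_force: [1.1, 0.9, 0.3]
width: 86.4
grip_force: 0.0
time: 2.9
tool_pos: [443.9, 172.4, 44.6]
tcp_rot: [3.142, -0.0, 1.446]
wrist_force: [-0.7, 0.3, -0.1]
width: 44.9
grip_force: 0.0
```

```bash
python3 shift.py '[[0,0,0,0,0,0],[0,0,0,0,0,0],[0,0,0,0,0,0],[0,0,0,0,0,0],[0,0,0,0,0,0]]' 20
python3 - <<'E'
from h import *
s=r.read_state();print(s['time'],s['tool_pos'],s['tcp_rot'],s['width'],s['grip_force'])
E
```

```text
time: 3.52
tool_pos: [443.7, 172.3, 44.5]
tcp_rot: [-3.141, 0.0, 1.446]
wrist_force: [-0.8, 0.7, -0.7]
width: 30.1
grip_force: 30.0
3.525 [443.68907821 172.29961018  44.45843378] [-3.14135105e+00  2.15257653e-04  1.44617698e+00] 30.07858732921922 29.987294588936493
```

The grip holds at 30.1 mm and 30 N. Next I work out the bed's pose and the bar's angle from the fixed views.

Run:
```python
from h import *
p=viewer.camera_params('top');im=viewer.snapshot('top');ps=viewer.camera_params('scene');sc=viewer.snapshot('scene')
h=cv2.cvtColor(im,cv2.COLOR_RGB2HSV);g=cv2.cvtColor(im,cv2.COLOR_RGB2GRAY).astype(float)
L=[];Rr=[]
def edges(row,a,b):
    s=g[row,a:b];hi=np.percentile(s,97);lo=np.median(s);t=(hi+lo)/2;i=np.argmax(s)
    l=i
    while s[l-1]>t:l-=1
    e=i
    while s[e+1]>t:e+=1
    return a+l-1+(t-s[l-1])/(s[l]-s[l-1]), a+e+(s[e]-t)/(s[e]-s[e+1])
for row in range(120,182,3):
    dl=(row-117)*-3.0/70; dr=(row-117)*-6.0/70
    L.append((*edges(row,int(285+dl),int(302+dl)),row));Rr.append((*edges(row,int(335+dr),int(352+dr)),row))
L=np.array(L);Rr=np.array(Rr);print(np.c_[L[:,:2],Rr].round(1)[::4])
x0=535;hd=0.0;y0=-163
th=np.radians(25)
for it in range(4):
    X=np.array([np.cos(th)*np.cos(hd),np.cos(th)*np.sin(hd),np.sin(th)]);Y=np.array([-np.sin(hd),np.cos(hd),0]);Z=np.cross(X,Y);O=np.array([x0,y0,60])
    def onpl(uv,z):
        c,d=ray(p,uv);return c+d*(((O+Z*z-c)@Z)/(d@Z))[:,None]
    B=lambda P:np.c_[(P-O)@X,(P-O)@Y]
    q=[B(onpl(np.c_[e,A[:,2]],12)) for A in(L,Rr) for e in(A[:,0],A[:,1])]
    fits=[np.polyfit(a[:,0],a[:,1],1) for a in q]
    inner=[(fits[1][0]+fits[2][0])/2,(fits[1][1]+fits[2][1])/2]
    hd+=np.arctan(inner[0]);y0+=inner[1]
    print('fits',[f.round(4).tolist() for f in fits],'y0',y0,'hd deg',np.degrees(hd))
# ends
col=g[100:200,318];print('lower/upper rows grey col 318',np.where(np.abs(np.diff(col))>12)[0]+100)
for rr in (116,117,118,185,186,187,188): print(rr,B(onpl([(318,rr)],0)).round(1),im[rr,318],im[rr,330])
rb=mask(sc,(0,150,50),(8,255,255))|mask(sc,(172,150,50),(180,255,255));rb[:, :255]=0;rb[:,300:]=0;rb[:130]=0;rb[230:]=0
c=blobs(rb,15)[0];print('bar',cv2.minAreaRect(c),c.reshape(-1,2).min(0),c.reshape(-1,2).max(0))
save(sc,'sc1.png',6,(230,130,350,225));save(im,'tp1.png',7,(270,105,365,190))
```

```text
[[290.6 294.3 340.6 344.2 120. ]
 [290.  293.4 339.5 343.3 132. ]
 [289.7 293.3 338.3 342.1 144. ]
 [289.  292.4 337.2 340.7 156. ]
 [288.8 292.3 335.8 339.4 168. ]
 [289.  291.5 334.9 338.  180. ]]
fits [[-0.0002, 78.4578], [-0.0061, 69.5209], [-0.0046, -58.5297], [-0.0078, -68.3031]] y0 -157.5044089051285 hd deg -0.3058441837333951
fits [[0.0046, 72.9189], [-0.0013, 63.9804], [0.0003, -64.0161], [-0.003, -73.7809]] y0 -157.52225924040638 hd deg -0.3344547702341158
fits [[0.0051, 72.9328], [-0.0008, 63.9942], [0.0007, -63.9975], [-0.0025, -73.7616]] y0 -157.5239375113838 hd deg -0.3371369810280009
fits [[0.0051, 72.9341], [-0.0008, 63.9955], [0.0008, -63.9958], [-0.0025, -73.7597]] y0 -157.52409492099252 hd deg -0.3373884856750088
lower/upper rows grey col 318 [163 164 169 170 171 186]
116 [[210.5  -3.3]] [75 71 64] [69 67 59]
117 [[207.7  -3.5]] [84 81 76] [86 85 78]
118 [[205.   -3.7]] [93 90 84] [96 93 84]
185 [[  4.3 -17.5]] [96 86 82] [96 90 84]
186 [[  1.  -17.7]] [77 89 75] [66 63 59]
187 [[ -2.2 -18. ]] [ 76 125  87] [ 73 122  85]
188 [[ -5.5 -18.2]] [ 86 139  98] [ 87 141  98]
bar ((275.9999694824219, 184.99998474121094), (1.999999761581421, 47.99999237060547), 0.0) [275 161] [277 209]
```

View pics/sc1.png

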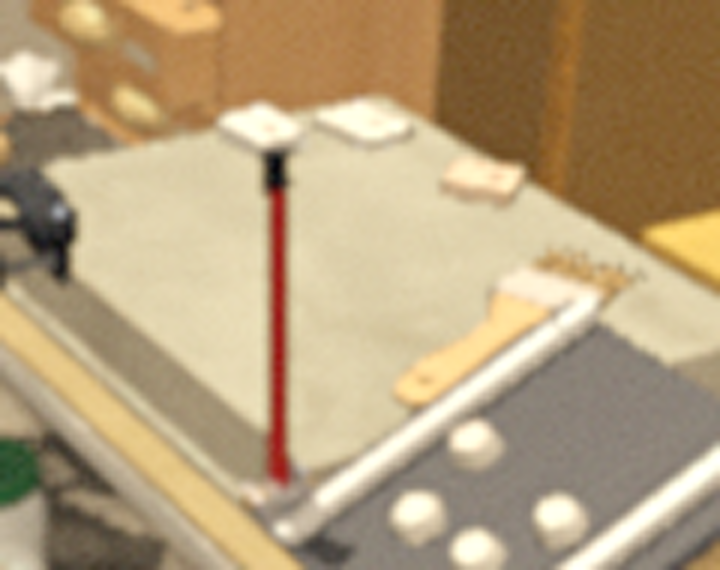

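View pics/tp1.png

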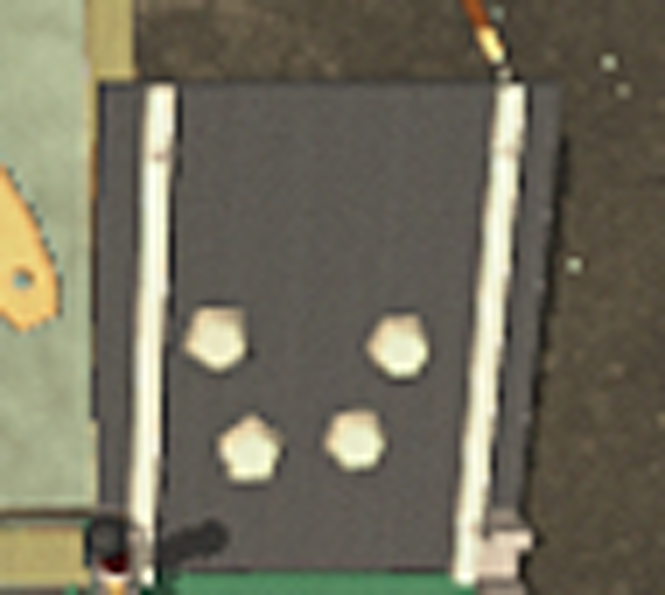

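The scene crop shows the bar almost upright in red, with its cap at scene px (275.5, 158). The top crop shows the bed clean to its edges, four chips in its lower half, and the cap at top px (285.3, 181.3). The rail fit gives ±64.0 mm inside and 210 mm length with O = (535, -157.5, 60), so I trust it.

```bash
cat >> h.py <<'E'
th=np.radians(25);hd=np.radians(-0.34)
O=np.array([535,-157.5,60.]);X=np.array([np.cos(th)*np.cos(hd),np.cos(th)*np.sin(hd),np.sin(th)]);Y=np.array([-np.sin(hd),np.cos(hd),0]);Z=np.cross(X,Y)
def bed(): 
    R,t=Rt();s=r.read_state();d=t-O
    M=R.as_matrix();print('t',s['time'],'TCP bed',np.round([d@X,d@Y,d@Z],1),'tilt err',np.round([M[:,2]@X,M[:,2]@Y],4),'yawerr',round(M[:,0]@X,4),'F bed',np.round([s['wrist_force']@a for a in(X,Y,Z)],1),'w',round(s['width'],1))
E
python3 - <<'E'
from h import *
def tri(a,b):
    c1,d1=ray(viewer.camera_params('scene'),[a]);c2,d2=ray(viewer.camera_params('top'),[b]);d1=d1[0];d2=d2[0]
    k=np.linalg.lstsq(np.c_[d1,-d2],c2-c1,rcond=None)[0];A=c1+k[0]*d1;B=c2+k[1]*d2;return ((A+B)/2).round(1),round(np.linalg.norm(A-B),1)
print('tip',tri((275.4,158),(285.0,181.0)));H=O+14*X+81*Y+21*Z;print('hinge',H)
print('slab corner',tri((230+245/6-.4,130+475/6-.4),(165+413/3.5-.4,100+275/3.5-.4)))
print('brush hole',tri((230+425/6-.4,130+378/6-.4),(165+378/3.5-.4,100+158/3.5-.4)))
print(togo(O+172*X+100*Z,Y,-Z), (O+172*X+100*Z).round(1)); print(togo([443,172,335],[.122,.993,0],[0,0,-1]))
print(togo([600,-157,335],Y,-Z))
E
```

```text
tip (array([539.2, -59.1, 254.7]), np.float64(0.7))
hinge [539.29391924 -76.52405475  84.94911919]
slab corner (array([545.9, -60.4,  83.7]), np.float64(28.6))
brush hole (array([655.1, -38.4, 100.9]), np.float64(1.3))
(array([-302.5,  244.4, -178.9]), array([-0.436 ,  0.0261, -0.1168])) [ 648.6 -158.2  223.3]
(array([  -0.4,   -0.7, -290.5]), array([-0.0002,  0.0002, -0.0024]))
(array([-307.4,  196. , -290.5]), array([-0.436 ,  0.0261, -0.1168]))
```

```bash
python3 shift.py '[[0,0,-30,0,0,0],[0,0,-90,0,0,0],[0,0,-150,0,0,0],[0,0,-210,0,0,0],[0,0,-265,0,0,0],[0,0,-290,0,0,0],[-20,10,-290,0,0,0]]'
python3 - <<'E'
from h import *
bed();print(togo([600,-157,335],Y,-Z),togo(O+172*X+75*Z,Y,-Z),r.read_state()['tool_pos'],r.read_state()['wrist_force'])
E
```

```text
time: 4.5
tool_pos: [451.7, 152.8, 336.6]
tcp_rot: [3.139, -0.002, 1.449]
wrist_force: [0.2, -0.7, -2.9]
width: 29.9
grip_force: 30.0
t 4.5 TCP bed [ 39.7 309.8 286.6] tilt err [-0.4201  0.0022] yawerr 0.1058 F bed [-1.  -0.7 -2.7] w 29.9
(array([-289.5,  184.8,    1.3]), array([-0.4331,  0.023 , -0.1145])) (array([-283.8,  243.3,  135.8]), array([-0.4331,  0.023 , -0.1145])) [451.71929305 152.75330595 336.58947515] [ 0.21917231 -0.66491547 -2.85849026]
```

```bash
python3 shift.py '[[-50,32,0,-0.06,0.003,-0.015],[-105,66,0,-0.14,0.007,-0.035],[-160,102,0,-0.24,0.012,-0.06],[-215,137,0,-0.33,0.017,-0.085],[-265,168,0,-0.4,0.02,-0.1],[-287,190,10,-0.433,0.023,-0.1145],[-287,215,40,-0.433,0.023,-0.1145],[-287,230,70,-0.433,0.023,-0.1145]]' && python3 shift.py '[[0,0,0,0,0,0]]'
python3 - <<'E'
from h import *
bed();print(togo(O+172*X+60*Z,Y,-Z),r.read_state()['q'])
E
```

```text
time: 5.5
tool_pos: [644.3, -162.5, 264.0]
tcp_rot: [2.707, 0.002, 1.562]
wrist_force: [-0.3, 1.0, -3.2]
width: 29.9
grip_force: 30.0
time: 5.62
tool_pos: [642.6, -161.7, 261.6]
tcp_rot: [2.714, 0.004, 1.562]
wrist_force: [0.2, 0.4, -2.0]
width: 29.7
grip_force: 30.0
t 5.625 TCP bed [182.7  -3.6 137.2] tilt err [-0.0087 -0.005 ] yawerr 0.001 F bed [-0.6  0.4 -1.9] w 29.7
(array([  3.9, -10.1,  77.3]), array([-0.0087,  0.005 , -0.001 ])) [-0.76530908  0.03927223  1.03763709  1.82157843 -0.17445951  0.89038125
  0.33853009]
```

```bash
python3 shift.py '[[2,-3,20,-0.0087,0.005,-0.001],[4,-8,50,-0.0087,0.005,-0.001],[4,-10,74,-0.0087,0.005,-0.001],[4,-10,80,-0.0087,0.005,-0.001],[4,-10,80,-0.0087,0.005,-0.001]]'
python3 - <<'E'
from h import *
bed();print(togo(O+172*X+41*Z,Y,-Z))
E
```

```text
time: 6.25
tool_pos: [668.4, -158.8, 188.8]
tcp_rot: [2.699, -0.002, 1.565]
wrist_force: [0.1, -0.8, -2.0]
width: 29.7
grip_force: 30.0
t 6.25 TCP bed [175.4  -0.5  60.4] tilt err [0.0063 0.0018] yawerr 0.001 F bed [-0.7 -0.8 -1.9] w 29.7
(array([ 0.4, -3.5, 19.4]), array([ 0.0063, -0.0018, -0.001 ]))
```

```bash
python3 shift.py '[[0,-1,6,0,0,0],[0,-2,12,0,0,0],[0,-3,15,0,0,0],[0,-3,15,0,0,0]]'
python3 - <<'E'
from h import *
bed();print(togo(O+172*X+41*Z,Y,-Z))
E
python3 shift.py '[[0,0,1.5,0,0,0],[0,0,3,0,0,0],[0,0,3,0,0,0]]'; python3 -c "
from h import *
bed()"
```

```text
time: 6.75
tool_pos: [671.9, -158.5, 172.6]
tcp_rot: [2.7, -0.002, 1.565]
wrist_force: [0.2, 0.3, -2.1]
width: 30.0
grip_force: 30.0
t 6.75 TCP bed [171.7  -0.2  44.2] tilt err [0.0052 0.0017] yawerr 0.0007 F bed [-0.7  0.3 -2. ] w 30.0
(array([0.1, 0.3, 3.2]), array([ 0.0052, -0.0017, -0.0007]))
time: 7.12
tool_pos: [673.4, -158.4, 170.1]
tcp_rot: [2.7, -0.002, 1.565]
wrist_force: [-0.9, 0.7, -1.7]
width: 29.9
grip_force: 30.0
t 7.125 TCP bed [ 1.719e+02 -1.000e-01  4.130e+01] tilt err [0.0056 0.0018] yawerr 0.0006 F bed [-1.6  0.7 -1.2] w 29.9
```

```bash
python3 shift.py '[[0,0,1,0.005,0,0],[0,0,1,0.005,0,0]]' | tail -0; python3 -c "
from h import *
bed()"; python3 shift.py '[[0,0,1,0,0,0],[0,0,1,0,0,0]]'| tail -0; python3 -c "
from h import *
bed()"; python3 shift.py '[[0,0,1,0,0,0],[0,0,1,0,0,0]]'| tail -0; python3 -c "
from h import *
bed()"
```

```text
t 7.375 TCP bed [ 1.72e+02 -1.00e-01  4.04e+01] tilt err [0.0005 0.0019] yawerr 0.0006 F bed [-1.2  0.2 -0.7] w 29.8
t 7.625 TCP bed [172.    0.   40.2] tilt err [0.0004 0.0034] yawerr 0.001 F bed [-7.5  3.7 18.1] w 30.2
t 7.875 TCP bed [172.   0.  40.] tilt err [0.0002 0.0048] yawerr 0.0017 F bed [-11.2   5.6  34.3] w 29.9Exception ignored on flushing sys.stdout:
BrokenPipeError: [Errno 32] Broken pipe
Exception ignored on flushing sys.stdout:
BrokenPipeError: [Errno 32] Broken pipe
Exception ignored on flushing sys.stdout:
BrokenPipeError: [Errno 32] Broken pipe
```

```bash
python3 shift.py '[[0,-4,-1.3,0,0,0],[0,-12,-1.3,0,0,0],[0,-22,-1.3,0,0,0],[0,-32,-1.3,0,0,0],[0,-40,-1.3,0,0,0],[0,-44,-1.3,0,0,0]]' >/dev/null; python3 -c "
from h import *
bed();print(r.read_state()['q'])"
```

```text
t 8.625 TCP bed [128.4  -0.4  40.2] tilt err [0.0029 0.0017] yawerr 0.0012 F bed [ 2.7 -0.6  4.5] w 30.1
[-0.67599559  0.17037276  1.00218186  1.98824989 -0.43021576  0.67533406
  0.56791185]
```

```bash
python3 shift.py '[[0,-8,0.3,0.002,0,0],[0,-18,0.3,0.002,0,0],[0,-28,0.3,0.002,0,0],[0,-38,0.3,0.002,0,0],[0,-46,0.3,0.002,0,0],[0,-50,0.3,0.002,0,0]]' >/dev/null; python3 -c "
from h import *
bed();print(r.read_state()['q'])"
```

```text
t 9.375 TCP bed [79.5 -0.6 40.1] tilt err [0.0028 0.0016] yawerr 0.0013 F bed [ 4.2 -1.   7.9] w 30.0
[-0.73495866  0.06172376  1.03816014  2.1015657  -0.30964905  0.6061857
  0.50346497]
```

```bash
python3 shift.py '[[0,-8,0,0.002,0,0],[0,-18,0,0.002,0,0],[0,-28,0,0.002,0,0],[0,-36,0,0.002,0,0],[0,-42,0,0.002,0,0],[0,-44,0,0.002,0,0]]' >/dev/null
python3 - <<'E'
from h import *
bed();print(r.read_state()['q'])
im=viewer.snapshot('scene');save(im,'sc2.png',4,(215,120,375,270))
E
```

```text
t 10.125 TCP bed [35.7 -0.4 40.1] tilt err [0.0009 0.0019] yawerr 0.0012 F bed [ 4.4 -0.1  7. ] w 29.8
[-0.74881751 -0.04921704  1.03142442  2.19729066 -0.15049088  0.55426082
  0.39577228]
```

View pics/sc2.png

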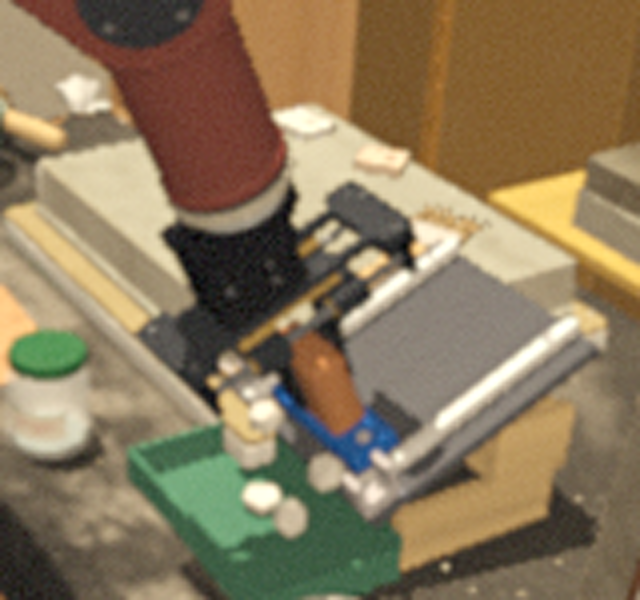

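The sweep is working: two chips are already in the trough at crop px (262, 497) and (290, 518), and two are at the edge at (265, 415) and (325, 470). I'll push past the edge.

```bash
python3 shift.py '[[0,-6,0,0,0,0],[0,-12,0,0,0,0],[0,-18,0,0,0,0],[0,-24,0,0,0,0],[0,-29,0,0,0,0],[0,-31,0,0,0,0],[0,-31,0,0,0,0]]' >/dev/null
python3 - <<'E'
from h import *
bed();print(r.read_state()['q'])
im=viewer.snapshot('scene');save(im,'sc3.png',4,(215,120,375,270))
E
```

```text
t 11.05 TCP bed [ 4.4 -0.2 40. ] tilt err [0.0001 0.0021] yawerr 0.0009 F bed [2.6 0.  9.8] w 29.5
[-0.71143137 -0.12008844  0.9876743   2.26313397 -0.0445944   0.525719
  0.3217124 ]
```

View pics/sc3.png

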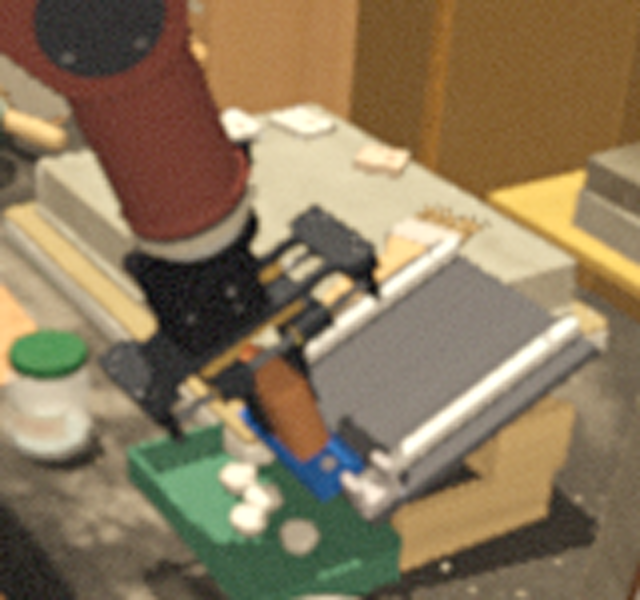

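All four chips lie in the trough at crop px (238, 475), (262, 495), (248, 517) and (300, 537). Now I'll lift clear and take the scraper back.

```bash
python3 shift.py '[[0,7,-15,0,0,0],[0,23,-50,0,0,0],[0,47,-100,0,0,0],[0,70,-150,0,0,0],[0,93,-200,0,0,0],[0,103,-222,0,0,0],[0,103,-222,0,0,0]]' >/dev/null
python3 - <<'E'
from h import *
bed();print(r.read_state()['tool_pos'],r.read_state()['q'])
a=np.radians(2);print(togo([430,185,335],[np.sin(a),np.cos(a),0],[0,0,-1]))
E
```

```text
t 11.975 TCP bed [107.   -0.8 261.7] tilt err [-0.0017  0.0018] yawerr 0.0008 F bed [-1.4  0.3 -2.9] w 29.9
[ 521.38929019 -158.24257586  342.35769576] [-0.50658748 -0.35110473  0.61635471  1.90302624  0.16705306  1.09640788
  0.07439859]
(array([342.7, -88.1, -32.1]), array([ 0.4345, -0.0082,  0.0281]))
```

```bash
python3 shift.py '[[50,-13,-5,0.06,-0.001,0.004],[105,-27,-10,0.13,-0.002,0.009],[160,-41,-15,0.2,-0.004,0.013],[215,-55,-20,0.28,-0.005,0.018],[270,-70,-25,0.35,-0.007,0.023],[320,-82,-30,0.42,-0.008,0.027],[342.7,-88,-32,0.4345,-0.008,0.028],[342.7,-88,-32,0.4345,-0.008,0.028]]' >/dev/null;python3 shift.py '[[0,0,0,0,0,0],[0,0,0,0,0,0]]'
python3 - <<'E'
from h import *
a=np.radians(2);print(togo([430,186,60],[np.sin(a),np.cos(a),0],[0,0,-1]))
E
```

```text
time: 13.22
tool_pos: [430.1, 184.0, 334.2]
tcp_rot: [-3.14, 0.0, 1.534]
wrist_force: [0.4, -0.7, -2.1]
width: 29.9
grip_force: 30.0
(array([  2. ,   0.3, 274.2]), array([-0.0016,  0.0002, -0.0015]))
```

```bash
python3 shift.py '[[2,0,50,0,0,0],[2,0,110,0,0,0],[2,0,165,0,0,0],[2,0,215,0,0,0],[2,0,255,0,0,0],[2,0,275,0,0,0],[2,0,281,0,0,0],[2,0,281,0,0,0]]'; python3 shift.py '[[0,0,3,0,0,0],[0,0,6,0,0,0],[0,0,7.5,0,0,0],[0,0,7.5,0,0,0]]'
```

```text
time: 14.22
tool_pos: [430.0, 187.1, 54.0]
tcp_rot: [-3.141, -0.0, 1.536]
wrist_force: [-0.2, 0.6, -1.7]
width: 30.0
grip_force: 30.0
time: 14.72
tool_pos: [429.6, 187.4, 46.0]
tcp_rot: [-3.14, -0.0, 1.536]
wrist_force: [0.1, -0.5, -1.7]
width: 29.5
grip_force: 30.0
```

```bash
python3 shift.py '[[0,0,1,0,0,0],[0,0,1,0,0,0]]'|sed -n 2,4p; python3 shift.py '[[0,0,1,0,0,0],[0,0,1,0,0,0]]'|sed -n 2,4p
```

```text
tool_pos: [429.6, 187.4, 45.0]
tcp_rot: [-3.14, -0.0, 1.536]
wrist_force: [-0.4, -0.1, -3.0]
tool_pos: [429.7, 187.4, 44.4]
tcp_rot: [-3.14, -0.0, 1.536]
wrist_force: [-2.3, -1.5, 3.5]
```

```bash
python3 shift.py '[[0,0,0,0,0,0],[0,0,0,0,0,0],[0,0,0,0,0,0],[0,0,0,0,0,0],[0,0,0,0,0,0],[0,0,0,0,0,0]]' 70; python3 shift.py '[[0,0,-15,0,0,0],[0,0,-55,0,0,0],[0,0,-110,0,0,0],[0,0,-170,0,0,0],[0,0,-230,0,0,0],[0,0,-256,0,0,0],[0,0,-256,0,0,0]]' 70
python3 - <<'E'
from h import *
im=viewer.snapshot('scene');save(im,'sc4.png',3,(165,120,375,270))
p=viewer.camera_params('top');im=viewer.snapshot('top');save(im,'tp4.png',3.5,(165,100,395,250))
H=O+14*X+81*Y+21*Z
print(togo([H[0],H[1]+90,300],[0,1,0],[0,0,-1]))
E
```

```text
time: 15.98
tool_pos: [429.6, 187.4, 44.0]
tcp_rot: [-3.14, -0.0, 1.536]
wrist_force: [-0.3, 0.1, 0.2]
width: 69.2
grip_force: 0.0
time: 16.85
tool_pos: [430.8, 187.7, 303.2]
tcp_rot: [3.139, -0.003, 1.536]
wrist_force: [-0.7, 0.7, -0.6]
width: 69.9
grip_force: 0.0
(array([-1.697e+02,  1.155e+02, -1.000e-01]), array([-0.0014, -0.0002, -0.0347]))
```

View pics/sc4.png

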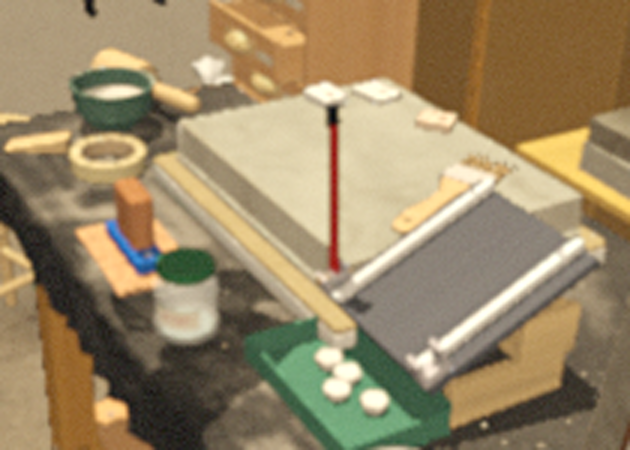

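The view shows the scraper standing on the pad at crop px (135, 235), four chips in the trough at (330–375, 357–402), a bare bed, and the bar still open with its cap at (333, 115). Next I'll shut the fingers and go to the left of the bar.

```bash
python3 shift.py '[[-50,34,0,0,0,-0.01],[-100,68,0,0,0,-0.02],[-145,100,0,0,0,-0.03],[-169.7,115.5,0,0,0,-0.0347],[-169.7,115.5,0,0,0,-0.0347],[-169.7,115.5,30,0,0,-0.0347],[-169.7,115.5,70,0,0,-0.0347],[-169.7,115.5,84,0,0,-0.0347]]' 0; python3 shift.py '[[0,0,0,0,0,0],[0,0,0,0,0,0]]'
python3 - <<'E'
from h import *
H=O+14*X+81*Y+21*Z
for dy,z in((30,216),(-19,213),(-55,199)): print(togo([H[0],H[1]+dy,z],[0,1,0],[0,0,-1]))
E
```

```text
time: 17.95
tool_pos: [537.4, 14.8, 213.1]
tcp_rot: [-3.135, 0.0, 1.572]
wrist_force: [0.5, 0.5, 0.9]
width: 2.5
grip_force: 0.0
time: 18.2
tool_pos: [540.1, 14.1, 217.3]
tcp_rot: [3.141, -0.001, 1.571]
wrist_force: [0.5, 1.0, -0.1]
width: 0.8
grip_force: 0.0
(array([-60.6,  -0.8,   1.2]), array([ 0.0002, -0.0006,  0.0005]))
(array([-109.6,   -0.9,    4.2]), array([ 0.0002, -0.0006,  0.0005]))
(array([-145.6,   -0.9,   18.2]), array([ 0.0002, -0.0006,  0.0005]))
```

```bash
python3 shift.py '[[-30,-1,1,0,0,0],[-55,-1,1,0,0,0],[-67,-1,1,0,0,0],[-80,-1,1.5,0,0,0],[-93,-1,2,0,0,0],[-105,-1,3,0,0,0],[-115,-1,5,0,0,0],[-125,-1,8,0,0,0]]'; python3 shift.py '[[-10,0,4,0,0,0],[-20,0,10,0,0,0],[-28,0,15,0,0,0],[-35,0,20,0,0,0],[-41,0,25,0,0,0],[-46,0,30,0,0,0],[-51,0,35,0,0,0],[-55,0,40,0,0,0]]'
python3 - <<'E'
from h import *
im=viewer.snapshot('scene');save(im,'sc5.png',3,(215,120,375,270))
E
```

```text
time: 19.2
tool_pos: [538.4, -111.8, 207.6]
tcp_rot: [-3.14, -0.0, 1.571]
wrist_force: [-0.3, 0.1, 0.2]
width: 0.3
grip_force: 0.1
time: 20.2
tool_pos: [538.4, -166.5, 167.5]
tcp_rot: [-3.14, -0.0, 1.571]
wrist_force: [-0.7, 0.5, 0.1]
width: 0.7
grip_force: 0.0
```

View pics/sc5.png

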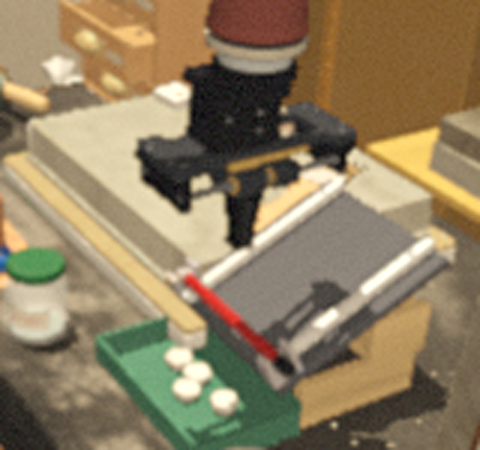

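The bar now lies across the bed's lower end, its cap at crop px (287, 362) in the fork, and the chips are still in the trough. I'll withdraw and check numerically.

```bash
python3 shift.py '[[10,0,-40,0,0,0],[20,0,-90,0,0,0],[30,0,-130,0,0,0],[30,0,-140,0,0,0],[30,0,-140,0,0,0],[30,0,-140,0,0,0]]'
python3 - <<'E'
from h import *
H=O+14*X+81*Y+21*Z
im=viewer.snapshot('scene');p=viewer.camera_params('scene')
for a in (0,.05,.1): print(a,proj(p,[H-172*np.cos(a)*Y+[0,0,172*np.sin(a)]]).round(1))
g=im[225:255,295:325].sum(2);g=(g<110).astype(np.uint8)
for c in blobs(g,3): print(cv2.minAreaRect(c)[0]+np.array([295,225]),cv2.contourArea(c))
t=viewer.camera_params('top');it=viewer.snapshot('top');h=mask(it,(0,120,60),(10,255,255))|mask(it,(170,120,60),(180,255,255));h[:170]=0;h[195:]=0;h[:,:280]=0;h[:,355:]=0
for c in blobs(h,5): print('red top',cv2.boundingRect(c))
print('exp',proj(t,[H,H-172*Y]).round(1)); save(it,'tp6.png',3.5,(165,100,395,250))
E
```

```text
time: 21.0
tool_pos: [538.0, -136.4, 306.3]
tcp_rot: [-3.138, -0.0, 1.57]
wrist_force: [0.4, 0.3, -1.5]
width: 0.3
grip_force: 0.0
0 [[309.2 241.1]]
0.05 [[309.4 238.5]]
0.1 [[309.6 235.8]]
[309.40000057 241.20000076] 9.5
red top (319, 170, 33, 25)
red top (348, 170, 7, 25)
red top (288, 183, 22, 5)
exp [[285.8 184.7]
 [344.5 184.6]]
```

View pics/tp6.png

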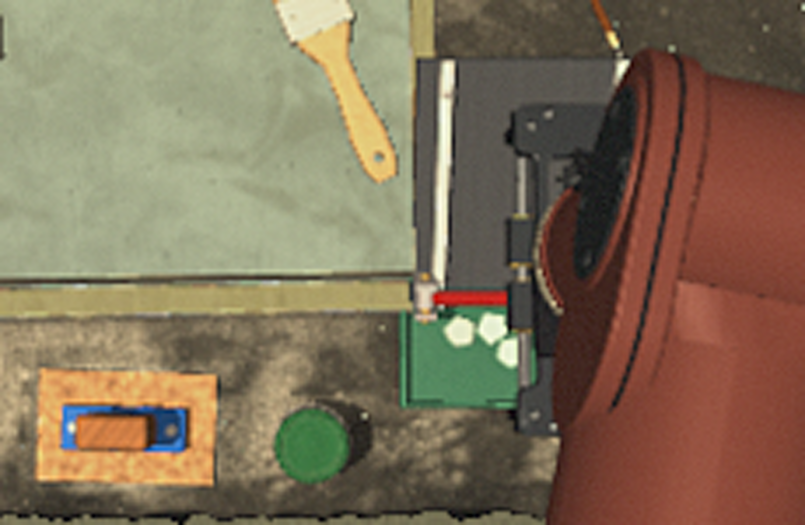

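The top view shows the scraper standing inside the pad at crop px (125, 428), the jar in place at (312, 444), and the bar shut at (470, 298). The cap projects where angle 0 predicts, within half a pixel. The tin is hidden behind the arm here. I'll hand in.

```bash
python3 -c "
from station import r, viewer, ticket
print(ticket.hand_in())"
```

```text
the job is handed in; nothing more can be done
None
```

All four chips are in the trough, the scraper stands on its sole on the cork pad, the stop bar lies shut in its catch, and the job was handed in at about 21 s; the jar and tape look undisturbed, but the tin was hidden behind the arm in the last view, so I didn't re-check it.

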